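Clear the well, put the spare eyepiece away

ROBOT

A 6-joint arm with a two-finger parallel gripper is mounted at the origin on a cart in front of the work surface, level with it; the furniture and walls round the work are solid. World frame = base frame: x ahead of the robot, y to its left, z up, the work surface at z = 0. Lengths are in m, angles in rad, forces in N, time in s.
With the tool pointing down it reaches from about 0.3 to 0.775 m from the base axis. Payload 14.6 kg.
Tool frame: the origin (TCP) lies at the very end of the fingers, on their centre line; the grasp point (between the pads) lies 19 mm behind it; z points along the fingers, y is the line along which they close (so a half turn about z gives the same grasp; the last joint's range is limited). The gripper opens to 94 mm and grips with 3 to 60 N. Pads are 16 mm wide; open, the fingers measure 119 mm over their backs; the gripper's body (75 mm by 177 mm) begins 78 mm behind the grasp point.
Start: joints at [-1.281, 0.3, 1.521, -0, 1.321, -0.067], TCP at [0.192, -0.515, 0.205] pointing down, gripper open.
Joint ranges: [-3.03, 3.03], [-0.79, 2.21], [0.23, 2.52], [-1.04, 4.18], [0, 3.07], [-2.55, 2.55]. Speed limits (rad/s): [2.22, 2.22, 2.57, 3.14, 3.14, 3.14].

INTERFACE

Orientations are given as [roll, pitch, yaw] about the fixed x, y, z axes, in that order (R = Rz(yaw) Ry(pitch) Rx(roll)).
In Python, from station import ctrl, camera, camera_info, finder gives the robot as it stands.
- The arm moves only by the tool carry_out, never from a script. Its argument "motion" is a list of rows, each a list of 2 entries, a list of its own where there are three numbers: the shift along the tool's x, y, z as a fraction of full scale, then the turn about the tool's z as a fraction of full scale. A call has 1 to 12 rows; each row is the pose to reach, as a shift and turn from the pose commanded when the call began, along the tool's axes at that moment, turning the shorter way round; what a row does not reach only later rows make up. Full scale, the value 1, is 200 mm for a shift and 360 degrees for a turn. A row lasts 1/10 s, in which the tool goes at most 50 mm and 8.59 degrees, less where a joint would pass 70% of its speed; a pose out of reach is approached as far as the arm can. A call with a number of a shift or a turn outside -1 to 1 is refused whole. A call with a gripper value outside its range is refused whole. "hand" is the closure, from -1 (fully open) to 1 (shut), set as the call begins (left out, the last holds). The fingers move at their own pace and stop on an object; "force" is the grip in N (left out, the last holds). Time passes only in rows, so rows that repeat a pose let the fingers close. It gives the time, the measured TCP pose, the force, the opening and the grip force at its end, in the units of the state.
- ctrl.get_obs(): the state, without advancing time (a new reading comes with each control period).
- camera(name): name is "scene" or "top" or "wrist"; returns (picture, depth): 480x640x3 uint8, blue, green, red; 480x640 float32, m along the optical axis (not along the pixel's ray), 0 where there is no reading.
- camera_info(name): a dict with "camera_matrix" (3x3 intrinsics, pixels), "origin" and "attitude" of the camera in the world. Camera axes: x right, y down, z forward; pixel columns grow to the right and rows downward; lengths in m; the calibration is good to about 2 mm. A picture is of the moment at which its call begins: read the wrist's pose just before it. camera_info takes no time and is no camera call; for the wrist camera it gives the pose at the moment of the call.
- ctrl.hand_in(): hands the job in; it is judged then, once.
Trained networks look in the newest picture that a camera, given by its name, has taken for a name from the list of things; names that differ only in an ending like _2 or _b are one class to them, and where a whole thing is asked for, a point or a joint stands for the part that bears it (a point fixed in the world has none). Each returns a list of dicts, best first, with "conf" (0 to 1); they miss things now and then, are a little off and sometimes report something else, mostly with a low value. They report only what shows in the picture. A call takes as long as a camera call. They do not tell look-alikes from the thing itself.
- finder.boxes_of(camera, query): "location" ([column, row] in pixels, amid what is visible of it).
- finder.cut_out(camera, query): "mask" (480x640 bool, what is visible of it) and "location" ([column, row] in pixels, amid what is visible of it).
- finder.pinpoint(camera, query): "location" ([column, row] in pixels: a listed point, or the origin of a listed thing).
The state is a dict: "time_s": time; "qpos": joint angles; "joint_vel": joint speeds; "tau": joint torques, N m; "ee_pos": TCP position; "eef_rot": TCP orientation; "force": force on the tool from outside, world axes, zero at the start; "moment": the same for the moment, N m; "grip_width": finger opening in m; "grip_force": force on a finger pad.
Only numpy, scipy, OpenCV 4.12 (cv2) and the standard library are available. Lean on these libraries where they do the work, as an engineer would, in place of code of your own. Each camera call takes 0.05 s, during which the arm holds its last target. There are 200 camera calls.

TASK

Somebody left the dropper bottle in one of the two wells of the grey optics block, where the spare microscope eyepiece belongs. Take the bottle out and stand it upright on the round cork mat, then stand the spare eyepiece, the way up it is now, in the well that this frees. Set each down gently, without dropping it or tipping it over.

Things in the scene. Friction and masses are not known exactly. Their poses are not given: they have to be found in the camera images.
- optics_block: Grey plastic block fixed to the table, 84 (its x) x 170 (its y) x 26 mm high; origin at the centre of its underside, z up; yaw within 23 degrees. Two round wells, 56 mm wide, 16 mm deep (floors 10 mm above the table), centred at x = 0, y = +40 and -40 mm in its frame. One, either, holds the bottle; the other a black stand loupe (37 mm wide, 40 mm high; top 50 mm above the table), in its own place.
- dropper_bottle: Small amber glass dropper bottle with black rubber teat, 94 mm high; body a 29 mm cylinder up to 60 mm, then a 19 mm collar to 66 mm and a 12 mm teat. Origin at the centre of its underside, z up its axis. About 50 g. Stands upright, loose, in one of the block's wells, up to 5 mm off its centre; grasp the body, above the block.
- spare_eyepiece: Spare microscope eyepiece, a black barrel with a thin blue ring, standing on its cap on the table: 52 mm high, 36 mm in diameter from 9 mm up (widest 38 mm), 34 mm at the foot. Origin at the centre of its underside, z up its axis. About 80 g. The loupe in the block is also black but shorter.
- cork_mat: Round cork mat lying fixed on the table, 100 mm in diameter, 4 mm thick; origin at the centre of its underside. Nothing stands on it.
Not all that is in view belongs to the job. What is shaped like the dropper_bottle but blue or purple is not meant.

How it is judged:
By the outcome, as a careful person would: the job done as asked, in the order asked, and still so for the second after the job is handed in, with the robot touching nothing.
It also fails if it takes over 58 s, if anything falls off the work surface, if the arm or the gripper's body presses on something with over 40 N, if the wrist force passes 120 N, or if a joint passes its speed limit or range.

## Working session

There is one attempt and no reset: what is moved stays moved. The work goes in short steps, Python scripts to look and compute and a tool call to move; the robot and the scene stay as the last step left them, time stands still between calls to the robot, and variables do not carry over. Pictures are saved under pics/ and viewed, at most 10 in all, crops included, and the job is handed in when it is done.

Besides the shell and the picture viewer there is one more tool, called after "Request:" as a command line: name --argument value ..., lists and objects as JSON in quotes. carry_out: Moves the arm, as the interface text tells. Its arguments: {"type":"object","properties":{"motion":{"type":"array","items":{"type":"array"}},"hand":{"type":"number"},"force":{"type":"number"}},"required":["motion"]}

```bash
mkdir -p pics; python3 - <<'E'
from station import ctrl,camera,camera_info,finder
import cv2,numpy as np
o=ctrl.get_obs();print(o['time_s'],o['ee_pos'],o['eef_rot'],o['grip_width'])
ims=[]
for n in("scene","top"):
    p,d=camera(n);np.savez(f"pics/{n}.npz",p=p,d=d);ims.append(p);i=camera_info(n);print(n,i)
    cv2.imwrite(f"pics/{n}0.png",p)
    for q in("optics_block","dropper_bottle","spare_eyepiece","cork_mat"):
        print(n,q,[(np.round(r['location']),round(r['conf'],2)) for r in finder.pinpoint(n,q)][:4])
E
```

```text
0.0 [ 0.1919927  -0.51510489  0.20486333] [-3.14037433e+00 -7.14931160e-05  3.56763820e-01] 0.0937419444905615
scene {'camera_matrix': array([[470.82744243,   0.        , 324.7619506 ],
       [  0.        , 470.82744243, 245.82470829],
       [  0.        ,   0.        ,   1.        ]]), 'origin': array([0.19275948, 0.54693346, 0.76712402]), 'attitude': array([-2.4023487 , -0.00688458, -2.48960178])}
scene optics_block [(array([322., 278.]), 0.85)]
scene dropper_bottle [(array([306., 287.]), 0.89), (array([241., 252.]), 0.85), (array([351., 322.]), 0.77)]
scene spare_eyepiece [(array([415., 208.]), 0.69)]
scene cork_mat [(array([267., 365.]), 0.7)]
top {'camera_matrix': array([[458.75673511,   0.        , 324.71990013],
       [  0.        , 458.75673511, 241.02864053],
       [  0.        ,   0.        ,   1.        ]]), 'origin': array([0.52551014, 0.02109183, 0.93958827]), 'attitude': array([-3.05284917,  0.02429792, -1.55139588])}
top optics_block [(array([310., 264.]), 0.73)]
top dropper_bottle [(array([297., 256.]), 0.72), (array([290., 320.]), 0.58), (array([292., 170.]), 0.55), (array([388., 293.]), 0.53)]
top spare_eyepiece [(array([460., 290.]), 0.8)]
top cork_mat [(array([209., 284.]), 0.83)]
```

View pics/scene0.png

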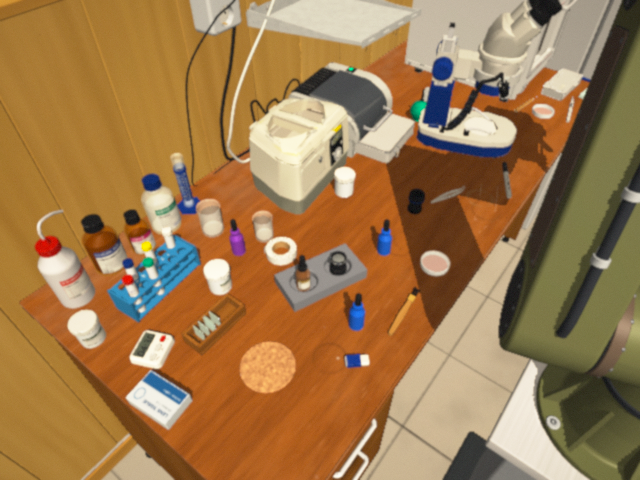

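View pics/top0.png

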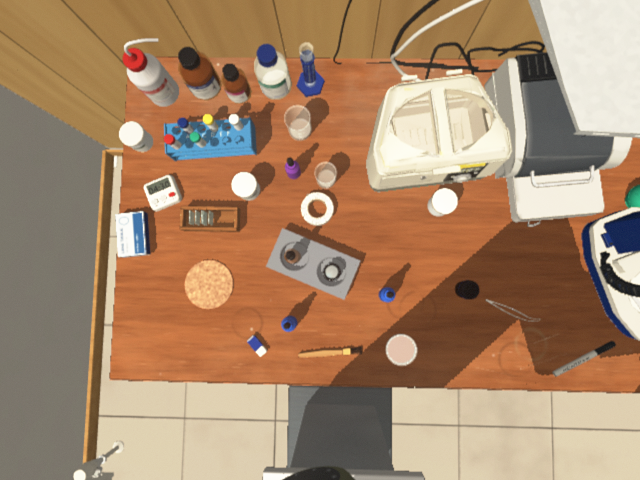

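The amber bottle is in the left well: top (292,255), scene (303,275). The eyepiece is at top (467,290) and the mat at top (209,284). Two blue bottles stand nearby at top (290,323) and (388,295), and there are faint glass rims at top (247,322) and (412,303). Next I'll triangulate.

```bash
cat > h.py <<'E'
import numpy as np,cv2
from scipy.spatial.transform import Rotation as R
from station import ctrl,camera,camera_info,finder
def cam(n):
    i=camera_info(n);return i['camera_matrix'],np.array(i['origin']),R.from_euler('xyz',i['attitude']).as_matrix()
def ray(c,uv):
    K,o,r=c;d=r@np.linalg.inv(K)@[uv[0],uv[1],1];return o,d
def onz(c,uv,z):
    o,d=ray(c,uv);return o+d*(z-o[2])/d[2]
def tri(c1,u1,c2,u2):
    o1,d1=ray(c1,u1);o2,d2=ray(c2,u2)
    s=np.linalg.lstsq(np.c_[d1,-d2],o2-o1,rcond=None)[0]
    a,b=o1+s[0]*d1,o2+s[1]*d2;return (a+b)/2,np.linalg.norm(a-b)
def cloud(c,d):
    K,o,r=c;v,u=np.mgrid[:480,:640]
    P=np.stack([(u-K[0,2])/K[0,0]*d,(v-K[1,2])/K[1,1]*d,d],-1);return P@r.T+o
E
python3 - <<'E'
from h import *
np.set_printoptions(precision=4,suppress=True)
S,T=cam("scene"),cam("top")
camera("scene");camera("top")
for q in("optics_block","dropper_bottle","spare_eyepiece","cork_mat"):
    for a in finder.pinpoint("scene",q)[:3]:
        for b in finder.pinpoint("top",q)[:4]:
            p,e=tri(S,a['location'],T,b['location'])
            if e<.012: print(q,p,e,np.round(a['location'],1),np.round(b['location'],1))
for n,c in(("scene",S),("top",T)):
    d=np.load(f"pics/{n}.npz")['d'];P=cloud(c,d)
    for q in("optics_block","dropper_bottle","spare_eyepiece","cork_mat"):
        for m in finder.cut_out(n,q)[:4]:
            k=m['mask']&(d>0);X=P[k]
            print(n,q,round(m['conf'],2),np.round(m['location']),k.sum(),'med',np.median(X,0),'lo',np.percentile(X,3,axis=0),'hi',np.percentile(X,97,axis=0))
    # obstacles: top heights
    if n=="top":
        bl=(P[...,0]>.25)&(P[...,0]<.72)&(P[...,1]>-.4)&(P[...,1]<.4)&(P[...,2]>.012)&(d>0)
        nn,l,st,ce=cv2.connectedComponentsWithStats(bl.astype('uint8'))
        for i in range(1,nn):
            if st[i,4]>15:
                X=P[l==i];print('obs',np.round(ce[i]),st[i,4],X.min(0),X.max(0))
p=np.load("pics/top.npz")['p'];cv2.imwrite("pics/topcrop.png",cv2.resize(p[190:390,160:560],(800,400),interpolation=cv2.INTER_CUBIC))
E
```

```text
dropper_bottle [ 0.4445  0.1123 -0.0141] 0.004430016576928979 [355.9 327.6] [290.4 319.5]
dropper_bottle [ 0.5748  0.1057 -0.0002] 0.00407274413008078 [305.5 288.3] [294.6 256.1]
dropper_bottle [ 0.5023 -0.0899 -0.0092] 0.0024718918194025644 [385.2 250.7] [390.2 294.8]
spare_eyepiece [ 0.5155 -0.2339  0.0033] 0.0042436320178674426 [413.3 208.8] [462.9 290.2]
cork_mat [0.5191 0.2802 0.0045] 0.006820536626747549 [265.2 363.6] [210.  283.9]
scene optics_block 0.7 [317. 277.] 2753 med [0.5555 0.0789 0.0246] lo [ 0.5014 -0.0111  0.0006] hi [0.6216 0.1553 0.0281]
scene dropper_bottle 0.79 [355. 315.] 441 med [0.4403 0.1191 0.0453] lo [0.4299 0.1058 0.0031] hi [0.4548 0.1271 0.0921]
scene dropper_bottle 0.63 [234. 238.] 398 med [0.7488 0.1187 0.0424] lo [0.7393 0.0917 0.0002] hi [0.8049 0.128  0.0914]
scene dropper_bottle 0.59 [384. 240.] 401 med [ 0.5019 -0.0721  0.0415] lo [ 0.4904 -0.111  -0.001 ] hi [ 0.5398 -0.0645  0.091 ]
scene dropper_bottle 0.57 [302. 276.] 395 med [0.571  0.1147 0.0546] lo [0.5623 0.074  0.0121] hi [0.5936 0.123  0.1024]
scene cork_mat 0.68 [267. 364.] 2308 med [0
[... 1327 characters left out ...]
3999 0.021 ]
obs [443. 202.] 598 [ 0.6609 -0.2092  0.0121] [ 0.7093 -0.161   0.0605]
obs [316. 208.] 562 [0.6412 0.0315 0.0121] [0.7056 0.0948 0.0219]
obs [206. 218.] 867 [0.6237 0.2225 0.0121] [0.6723 0.3388 0.0404]
obs [312. 264.] 2407 [ 0.492  -0.0242  0.0121] [0.6291 0.1614 0.0303]
obs [292. 256.] 202 [0.5599 0.0944 0.0122] [0.5879 0.1271 0.1043]
obs [331. 272.] 257 [0.527  0.0131 0.0122] [0.5613 0.0496 0.0518]
obs [468. 290.] 334 [ 0.4972 -0.2522  0.0123] [ 0.5322 -0.2162  0.0536]
obs [387. 295.] 195 [ 0.4877 -0.0918  0.0125] [ 0.5157 -0.0645  0.0963]
obs [288. 324.] 198 [0.429  0.0983 0.0124] [0.4562 0.1261 0.0963]
obs [401. 350.] 556 [ 0.3646 -0.1396  0.012 ] [ 0.4233 -0.0801  0.0181]
```

View pics/topcrop.png

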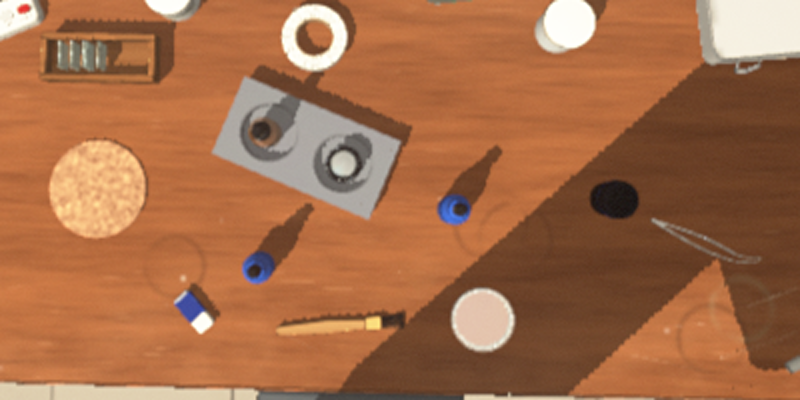

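```bash
cat >> h.py <<'E'
def to(xyz,yaw=None,start=None):
    """fractions (shift, turn) from the present pose to xyz, yaw[deg]"""
    o=ctrl.get_obs();p,r=(o['ee_pos'],R.from_euler('xyz',o['eef_rot'])) if start is None else start
    s=r.inv().apply(np.array(xyz)-p)/.2
    t=0. if yaw is None else (r.inv()*R.from_euler('xyz',[np.pi,0,np.radians(yaw)])).as_euler('zyx')[0]/2/np.pi
    print('shift',np.round(s,4),'turn',round(t,4),'from',np.round(p,4),np.round(o['eef_rot'],4))
E
python3 - <<'E'
from h import *
np.set_printoptions(precision=4,suppress=True)
X=[]
for n in("scene","top"):
    c=cam(n);d=np.load(f"pics/{n}.npz")['d'];P=cloud(c,d)
    k=(d>0)&(P[...,2]>.02)&(P[...,2]<.0285)&(abs(P[...,0]-.561)<.09)&(abs(P[...,1]-.07)<.11)
    nn,l,st,ce=cv2.connectedComponentsWithStats(k.astype('uint8'));i=1+st[1:,4].argmax()
    x=P[l==i];print(n,len(x),x[:,2].mean(),cv2.minAreaRect((x[:,:2]*1000).astype('float32')))
    for name,(cx,cy,z0,z1) in dict(bot=(.573,.11,.045,.068),loupe=(.544,.031,.046,.056),eye=(.515,-.234,.046,.058),mat=(.516,.282,.002,.007)).items():
        rr=.03 if name!='mat' else .06
        k=(d>0)&(P[...,2]>z0)&(P[...,2]<z1)&(np.hypot(P[...,0]-cx,P[...,1]-cy)<rr);x=P[k]
        if len(x)>5: print(name,len(x),cv2.minEnclosingCircle((x[:,:2]*1000).astype('float32')),np.median(x,0))
i=camera_info("wrist");o=ctrl.get_obs();r=R.from_euler('xyz',o['eef_rot'])
print('wristcam in tool',r.inv().apply(i['origin']-o['ee_pos']),(r.inv()*R.from_euler('xyz',i['attitude'])).as_matrix(),i['camera_matrix'][0])
to([.57,.11,.2],69)
E
```

```text
scene 1788 0.025401919694317616 ((563.1883544921875, 68.07178497314453), (172.25631713867188, 87.05980682373047), 68.45986938476562)
bot 143 ((575.4752197265625, 110.00764465332031), 14.789068222045898) [0.5697 0.1157 0.0559]
loupe 102 ((546.9592895507812, 31.47012710571289), 17.094898223876953) [0.5466 0.0321 0.0488]
eye 130 ((516.1347045898438, -234.57130432128906), 19.43682098388672) [ 0.5172 -0.2329  0.0489]
mat 2069 ((515.1213989257812, 282.6037902832031), 58.852813720703125) [0.516  0.2844 0.0039]
top 2342 0.02474128393146256 ((560.717529296875, 68.64695739746094), (170.24359130859375, 84.12541198730469), 68.28657531738281)
bot 96 ((573.7453002929688, 109.13851165771484), 14.18069839477539) [0.5718 0.1048 0.0555]
loupe 105 ((544.7950439453125, 30.90457534790039), 16.387903213500977) [0.5446 0.0293 0.048 ]
eye 183 ((514.9555053710938, -234.67120361328125), 18.023469924926758) [ 0.5151 -0.2344  0.0487]
mat 1299 ((520.7763061523438, 280.9999694824219), 56.481536865234375) [0.5157 0.2818 0.0035]
wristcam in tool [ 0.071  -0.0005 -0.1804] [[ 0.0003 -0.9688 -0.2477]
 [ 1.      0.0003  0.0004]
 [-0.0003 -0.2477  0.9688]] [360.9721   0.     317.2728]
shift [ 2.8626 -2.2699  0.0273] turn -0.1349 from [ 0.1921 -0.5153  0.2054] [-3.1416 -0.      0.3568]
```

Request:
carry_out --motion '[[[0.95, -0.75, 0], 0], [[0.95, -0.75, 0], 0], [[0.95, -0.75, 0], 0], [[0.95, -0.75, 0], 0], [[0.95, -0.75, 0], 0], [[0.95, -0.75, 0], 0]]' --hand -1

```text
time_s: 2.1
ee_pos: [0.3195, -0.3053, 0.2058]
eef_rot: [3.141, -0.001, 0.361]
force: [-0.3, 0.3, 0.9]
grip_width: 0.0939
grip_force: 0.0
```

Request:
carry_out --motion '[[[0.95, -0.75, 0], 0], [[0.95, -0.75, 0], 0], [[0.95, -0.75, 0], 0], [[0.95, -0.75, 0], 0], [[0.95, -0.75, 0], 0], [[0.95, -0.75, 0], 0]]'

```text
time_s: 2.7
ee_pos: [0.445, -0.0987, 0.2054]
eef_rot: [-3.141, -0.0, 0.361]
force: [-0.2, -0.2, -0.3]
grip_width: 0.0938
grip_force: 0.0
```

Request:
carry_out --motion '[[[0.7, -0.75, 0], -0.02], [[0.7, -0.75, 0], -0.04], [[0.7, -0.75, 0], -0.06], [[0.7, -0.75, 0], -0.08], [[0.7, -0.75, 0], -0.1], [[0.7, -0.75, 0], -0.12], [[0.7, -0.75, 0], -0.133], [[0.7, -0.75, 0], -0.133], [[0.7, -0.75, 0], -0.133]]'

```text
time_s: 3.6
ee_pos: [0.5223, 0.087, 0.2054]
eef_rot: [3.142, 0.0, 1.189]
force: [-0.0, -0.4, -0.2]
grip_width: 0.094
grip_force: 0.0
```

```bash
cat > w.py <<'E'
from h import *
np.set_printoptions(precision=4,suppress=True)
def wrist(name,z0,z1,cx,cy,rr=.03):
    c=cam("wrist");p,d=camera("wrist");cv2.imwrite(f"pics/{name}.png",p);P=cloud(c,d)
    k=(d>0)&(P[...,2]>z0)&(P[...,2]<z1)&(np.hypot(P[...,0]-cx,P[...,1]-cy)<rr);x=P[k]
    if len(x)>5: print(name,len(x),cv2.minEnclosingCircle((x[:,:2]*1000).astype('float32')),x.min(0),x.max(0))
    return c,p,d,P
E
python3 - <<'E'
from w import *
c,p,d,P=wrist("w1",.045,.068,.5745,.1095)
k=(d>0)&(P[...,2]>.02)&(P[...,2]<.0285)&(abs(P[...,0]-.561)<.09)&(abs(P[...,1]-.07)<.11)
x=P[k];print(len(x),x[:,2].mean(),cv2.minAreaRect((x[:,:2]*1000).astype('float32')))
for z0,z1 in((.04,.055),(.055,.068),(.085,.107)):
    k=(d>0)&(P[...,2]>z0)&(P[...,2]<z1)&(np.hypot(P[...,0]-.5745,P[...,1]-.1095)<.03);x=P[k]
    if len(x)>5:print(z0,len(x),cv2.minEnclosingCircle((x[:,:2]*1000).astype('float32')),x[:,2].max())
to([.5745,.1095,.2],68.4)
E
```

```text
w1 422 ((574.5252685546875, 108.24939727783203), 14.53725528717041) [0.5604 0.0942 0.0455] [0.5889 0.1228 0.0673]
9239 0.026829409121022663 ((585.0012817382812, 57.14435958862305), (170.18678283691406, 134.6542510986328), 68.2495346069336)
0.04 84 ((574.5252685546875, 108.24939727783203), 14.53725528717041) 0.054993384280376645
0.055 354 ((574.6390991210938, 108.22769165039062), 14.22104263305664) 0.06732085558759132
0.085 219 ((573.1821899414062, 109.69689178466797), 6.309289455413818) 0.1064536528871492
shift [0.2008 0.2007 0.0273] turn -0.0007 from [0.5223 0.0872 0.2055] [3.1416 0.     1.1892]
```

View pics/w1.png

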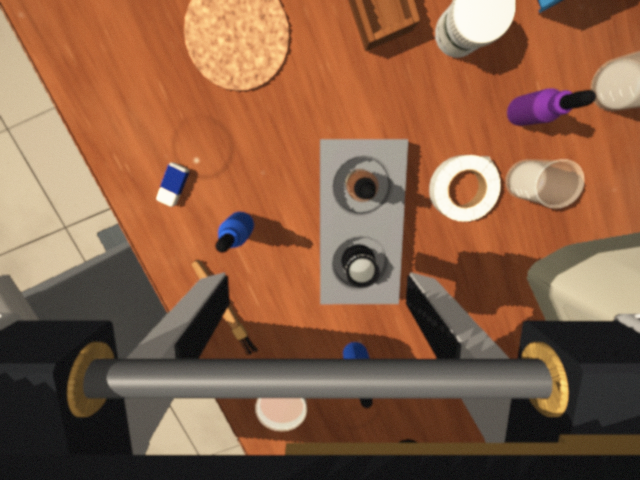

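The wrist view shows the amber bottle at (363,187) in the upper well, with the fingers closing across the block. It stands at about (0.574, 0.109), top at 0.106 m. I'll go down and grip it.

Request:
carry_out --motion '[[[0.199, 0.2, 0], 0], [[0.199, 0.2, 0], 0], [[0.199, 0.2, 0.2], 0], [[0.199, 0.2, 0.4], 0], [[0.199, 0.2, 0.55], 0], [[0.199, 0.2, 0.7], 0], [[0.199, 0.2, 0.8], 0], [[0.199, 0.2, 0.845], 0], [[0.199, 0.2, 0.845], 0], [[0.199, 0.2, 0.845], 0]]'

```text
time_s: 4.65
ee_pos: [0.5746, 0.1101, 0.0376]
eef_rot: [3.14, -0.001, 1.192]
force: [0.2, 0.8, 0.4]
grip_width: 0.0943
grip_force: 0.0
```

Request:
carry_out --motion '[[[0, 0, 0], 0], [[0, 0, 0], 0], [[0, 0, 0], 0], [[0, 0, 0], 0], [[0, 0, 0], 0], [[0, 0, 0], 0], [[0, 0, 0], 0], [[0, 0, 0], 0], [[0, 0, 0], 0], [[0, 0, 0], 0], [[0, 0, 0], 0], [[0, 0, 0], 0]]' --hand 1 --force 12

```text
time_s: 5.85
ee_pos: [0.574, 0.1102, 0.0364]
eef_rot: [-3.142, -0.0, 1.192]
force: [-0.1, 0.5, 0.5]
grip_width: 0.0283
grip_force: 11.9
```

Request:
carry_out --motion '[[[0, 0, -0.03], 0], [[0, 0, -0.08], 0], [[0, 0, -0.15], 0], [[0, 0, -0.25], 0], [[0, 0, -0.35], 0], [[0, 0, -0.4], 0], [[0, 0, -0.4], 0], [[0, 0, -0.4], 0]]'

```text
time_s: 6.65
ee_pos: [0.5738, 0.1101, 0.1161]
eef_rot: [-3.141, 0.0, 1.192]
force: [-0.2, -0.0, -0.9]
grip_width: 0.0287
grip_force: 11.9
```

```bash
python3 - <<'E'
from w import *
c=cam("scene");p,d=camera("scene");P=cloud(c,d)
k=(d>0)&(P[...,2]>.03)&(P[...,2]<.3)&(np.hypot(P[...,0]-.574,P[...,1]-.11)<.025);x=P[k];print('lowest',x[:,2].min())
cv2.imwrite("pics/s2.png",cv2.resize(p[180:420,180:440],None,fx=2,fy=2))
to([.516,.2825,.1164],68.4)
E
```

```text
lowest 0.08902758366813257
shift [ 0.6946 -0.5863 -0.0034] turn -0.0002 from [0.5736 0.1101 0.1157] [-3.1406  0.0006  1.1925]
```

View pics/s2.png

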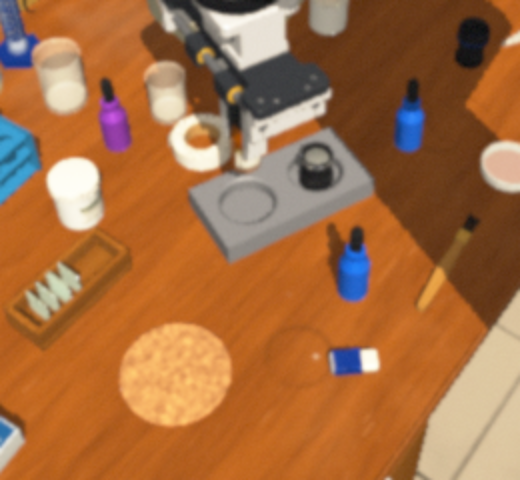

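The bottle is out of the well and its lower end is hidden behind the finger. The mat at crop (175,373) is clear.

Request:
carry_out --motion '[[[0.1, -0.085, 0], 0], [[0.25, -0.21, 0], 0], [[0.4, -0.34, 0], 0], [[0.55, -0.465, 0], 0], [[0.65, -0.55, 0], 0], [[0.695, -0.586, 0], 0], [[0.695, -0.586, 0.1], 0], [[0.695, -0.586, 0.2], 0], [[0.695, -0.586, 0.3], 0], [[0.695, -0.586, 0.36], 0], [[0.695, -0.586, 0.4], 0], [[0.695, -0.586, 0.4], 0]]'

```text
time_s: 7.9
ee_pos: [0.5163, 0.2821, 0.0356]
eef_rot: [-3.141, 0.001, 1.192]
force: [-0.4, -0.0, -0.2]
grip_width: 0.0284
grip_force: 11.9
```

```bash
python3 - <<'E'
from w import *
o=ctrl.get_obs();print(o['ee_pos'],o['force'],o['grip_width'])
for n in("scene","top"):
    c=cam(n);p,d=camera(n);P=cloud(c,d)
    k=(d>0)&(P[...,2]>.011)&(P[...,2]<.026)&(np.hypot(P[...,0]-.516,P[...,1]-.283)<.03);x=P[k]
    print(n,len(x));
    if len(x)>5:print(x.min(0),x.max(0),np.median(x,0))
    if n=="scene":cv2.imwrite("pics/s3.png",cv2.resize(p[280:440,180:380],None,fx=3,fy=3))
E
```

```text
[0.5163 0.2821 0.0356] [-0.352  -0.0468 -0.2305] 0.028412882805538324
scene 1
top 27
[0.5021 0.2666 0.0113] [0.5264 0.2754 0.0259] [0.5144 0.2684 0.0188]
```

View pics/s3.png

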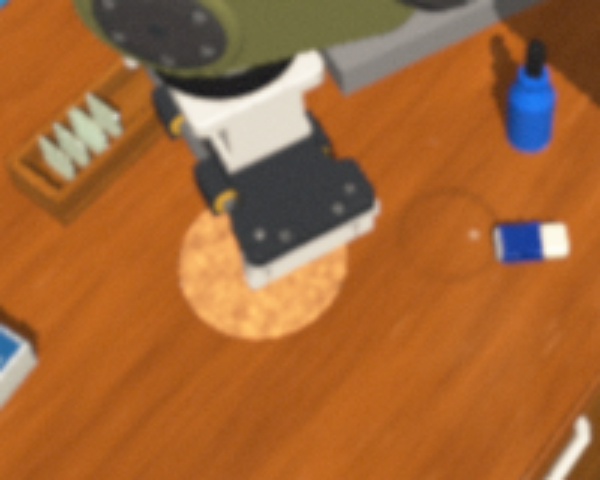

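The gripper is over the middle of the mat at crop (300,240). I'll feel the way down.

Request:
carry_out --motion '[[[0, 0, 0.005], 0], [[0, 0, 0.01], 0], [[0, 0, 0.014], 0], [[0, 0, 0.018], 0], [[0, 0, 0.02], 0], [[0, 0, 0.022], 0], [[0, 0, 0.022], 0], [[0, 0, 0.022], 0]]'

```text
time_s: 8.8
ee_pos: [0.5165, 0.2826, 0.0321]
eef_rot: [-3.142, -0.0, 1.192]
force: [-0.4, -0.8, -0.6]
grip_width: 0.0282
grip_force: 11.9
```

Request:
carry_out --motion '[[[0, 0, 0.002], 0], [[0, 0, 0.004], 0], [[0, 0, 0.004], 0], [[0, 0, 0.004], 0]]'

```text
time_s: 9.2
ee_pos: [0.5165, 0.2826, 0.0313]
eef_rot: [3.142, -0.0, 1.192]
force: [-0.2, 0.5, -1.1]
grip_width: 0.0287
grip_force: 11.9
```

Request:
carry_out --motion '[[[0, 0, 0.002], 0], [[0, 0, 0.004], 0], [[0, 0, 0.004], 0], [[0, 0, 0.004], 0]]'

```text
time_s: 9.6
ee_pos: [0.5165, 0.2826, 0.0304]
eef_rot: [-3.142, 0.0, 1.192]
force: [0.6, 0.2, -1.1]
grip_width: 0.0285
grip_force: 11.9
```

Request:
carry_out --motion '[[[0, 0, 0.002], 0], [[0, 0, 0.004], 0], [[0, 0, 0.004], 0], [[0, 0, 0.004], 0]]'

```text
time_s: 10.0
ee_pos: [0.5168, 0.2827, 0.0302]
eef_rot: [3.141, -0.001, 1.192]
force: [-1.6, -1.1, 5.9]
grip_width: 0.0281
grip_force: 12.0
```

Contact shows at 5.9 N, so I'll release.

Request:
carry_out --motion '[[[0, 0, 0], 0], [[0, 0, 0], 0], [[0, 0, 0], 0], [[0, 0, 0], 0], [[0, 0, 0], 0], [[0, 0, 0], 0], [[0, 0, 0], 0], [[0, 0, 0], 0]]' --hand -1

```text
time_s: 10.8
ee_pos: [0.5165, 0.2826, 0.0296]
eef_rot: [-3.142, 0.0, 1.192]
force: [0.4, -0.0, -0.7]
grip_width: 0.0889
grip_force: 0.0
```

Request:
carry_out --motion '[[[0, 0, -0.1], 0], [[0, 0, -0.3], 0], [[0, 0, -0.5], 0], [[0, 0, -0.7], 0], [[0, 0, -0.85], 0], [[0, 0, -0.85], 0], [[0, 0, -0.85], 0]]'

```text
time_s: 11.5
ee_pos: [0.5164, 0.2826, 0.1996]
eef_rot: [3.141, -0.0, 1.192]
force: [0.5, 0.3, -1.0]
grip_width: 0.0941
grip_force: 0.0
```

```bash
python3 - <<'E'
from w import *
for n in("wrist","scene"):
    c=cam(n);p,d=camera(n);P=cloud(c,d)
    for z0,z1 in((.012,.062),(.075,.12)):
        k=(d>0)&(P[...,2]>z0)&(P[...,2]<z1)&(np.hypot(P[...,0]-.5165,P[...,1]-.2826)<.045);x=P[k]
        if len(x)>5:print(n,len(x),cv2.minEnclosingCircle((x[:,:2]*1000).astype('float32')),x[:,2].max())
to([.5155,-.2346,.2],68.4)
E
```

```text
wrist 503 ((515.87890625, 281.388671875), 14.776792526245117) 0.06157389628206911
wrist 226 ((514.6592407226562, 282.5810546875), 6.242941379547119) 0.10073427608548224
scene 288 ((515.5814819335938, 283.0366516113281), 14.641940116882324) 0.06159821316028047
scene 76 ((514.3330688476562, 283.8917541503906), 6.114656925201416) 0.09961198361143742
shift [-2.403   0.9524 -0.0065] turn -0.0002 from [0.516  0.2824 0.1982] [-3.1401  0.0016  1.1925]
```

The bottle stands upright on the mat, with teat and body coaxial and its top at about 0.1 m. Next is the eyepiece.

Request:
carry_out --motion '[[[-0.8, 0.317, 0], 0], [[-0.8, 0.317, 0], 0], [[-0.8, 0.317, 0], 0], [[-0.8, 0.317, 0], 0], [[-0.8, 0.317, 0], 0]]'

```text
time_s: 12.1
ee_pos: [0.516, 0.108, 0.1986]
eef_rot: [-3.14, 0.001, 1.189]
force: [-0.6, 0.6, 0.7]
grip_width: 0.0937
grip_force: 0.0
```

Request:
carry_out --motion '[[[-0.8, 0.317, 0], 0], [[-0.8, 0.317, 0], 0], [[-0.8, 0.317, 0], 0], [[-0.8, 0.317, 0], 0], [[-0.8, 0.317, 0], 0]]'

```text
time_s: 12.6
ee_pos: [0.516, -0.0631, 0.1986]
eef_rot: [-3.14, 0.0, 1.19]
force: [0.6, 0.9, 0.4]
grip_width: 0.0937
grip_force: 0.0
```

Request:
carry_out --motion '[[[-0.8, 0.317, 0], 0], [[-0.8, 0.317, 0], 0], [[-0.8, 0.317, 0], 0], [[-0.8, 0.317, 0], 0], [[-0.8, 0.317, 0], 0], [[-0.8, 0.317, 0], 0]]'

```text
time_s: 13.2
ee_pos: [0.5163, -0.2321, 0.1989]
eef_rot: [-3.14, -0.001, 1.193]
force: [1.2, -0.1, 0.4]
grip_width: 0.0942
grip_force: 0.0
```

```bash
python3 - <<'E'
from w import *
c,p,d,P=wrist("w4",.035,.06,.5155,-.2346)
k=(d>0)&(P[...,2]>.049)&(P[...,2]<.06)&(np.hypot(P[...,0]-.5155,P[...,1]+.2346)<.03);x=P[k];print(len(x),x[:,2].mean(),cv2.minEnclosingCircle((x[:,:2]*1000).astype('float32')))
to([.5155,-.2346,.023],68.4)
E
```

```text
w4 1266 ((516.2454223632812, -236.50047302246094), 18.70331573486328) [ 0.4979 -0.2548  0.0355] [ 0.5348 -0.218   0.0551]
562 0.05190889853893063 ((516.171875, -236.72259521484375), 18.24301528930664)
shift [-0.015   0.0019  0.8808] turn 0.0 from [ 0.5164 -0.2318  0.1992] [-3.1407 -0.0004  1.194 ]
```

View pics/w4.png

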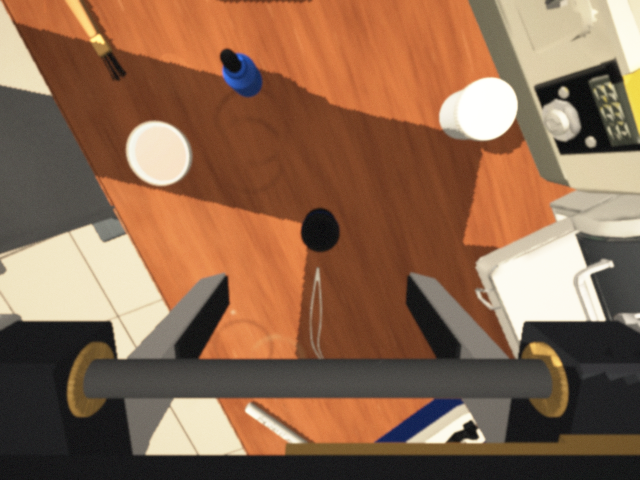

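The eyepiece is at (320,230), with clear room for the fingers left and right and the tweezers behind.

Request:
carry_out --motion '[[[-0.018, 0.005, 0], 0], [[-0.018, 0.005, 0.2], 0], [[-0.018, 0.005, 0.4], 0], [[-0.018, 0.005, 0.55], 0], [[-0.018, 0.005, 0.7], 0], [[-0.018, 0.005, 0.8], 0], [[-0.018, 0.005, 0.86], 0], [[-0.018, 0.005, 0.88], 0], [[-0.018, 0.005, 0.88], 0], [[-0.018, 0.005, 0.88], 0]]'

```text
time_s: 14.25
ee_pos: [0.5161, -0.2375, 0.0247]
eef_rot: [3.14, 0.0, 1.193]
force: [-0.5, 0.5, -0.7]
grip_width: 0.0939
grip_force: 0.0
```

Request:
carry_out --motion '[[[0, 0, 0], 0], [[0, 0, 0], 0], [[0, 0, 0], 0], [[0, 0, 0], 0], [[0, 0, 0], 0], [[0, 0, 0], 0], [[0, 0, 0], 0], [[0, 0, 0], 0], [[0, 0, 0], 0], [[0, 0, 0], 0], [[0, 0, 0], 0], [[0, 0, 0], 0]]' --hand 1 --force 15

```text
time_s: 15.45
ee_pos: [0.5155, -0.2374, 0.0236]
eef_rot: [-3.142, 0.0, 1.192]
force: [0.7, -0.3, -0.4]
grip_width: 0.0354
grip_force: 15.0
```

Request:
carry_out --motion '[[[0, 0, -0.03], 0], [[0, 0, -0.1], 0], [[0, 0, -0.2], 0], [[0, 0, -0.35], 0], [[0, 0, -0.5], 0], [[0, 0, -0.65], 0], [[0, 0, -0.7], 0], [[0, 0, -0.7], 0], [[0, 0, -0.7], 0]]'

```text
time_s: 16.35
ee_pos: [0.5151, -0.2372, 0.1625]
eef_rot: [-3.14, -0.0, 1.192]
force: [0.0, 1.0, -0.8]
grip_width: 0.0356
grip_force: 15.0
```

```bash
python3 - <<'E'
from w import *
for n in("scene","wrist"):
    c=cam(n);p,d=camera(n);P=cloud(c,d)
    k=(d>0)&(P[...,2]>.1)&(P[...,2]<.19)&(np.hypot(P[...,0]-.516,P[...,1]+.2355)<.02);x=P[k]
    if len(x):print(n,len(x),x.min(0),x.max(0))
to([.5767,.1057,.163],68.4)
E
```

```text
scene 334 [ 0.5002 -0.2518  0.1373] [ 0.5349 -0.2159  0.19  ]
wrist 4555 [ 0.4964 -0.2513  0.1402] [ 0.536  -0.2171  0.19  ]
shift [ 1.707  -0.3464 -0.0033] turn -0.0002 from [ 0.515  -0.2371  0.1621] [-3.1391 -0.0003  1.1924]
```

Request:
carry_out --motion '[[[0.1, -0.02, 0], 0], [[0.3, -0.06, 0], 0], [[0.5, -0.1, 0], 0], [[0.7, -0.14, 0], 0], [[0.85, -0.173, 0], 0], [[0.85, -0.173, 0], 0]]'

```text
time_s: 17.05
ee_pos: [0.5461, -0.0636, 0.1625]
eef_rot: [-3.14, -0.0, 1.196]
force: [-0.1, -0.6, -1.9]
grip_width: 0.0355
grip_force: 15.0
```

Request:
carry_out --motion '[[[0.1, -0.02, 0], 0], [[0.3, -0.06, 0], 0], [[0.5, -0.1, 0], 0], [[0.7, -0.14, 0], 0], [[0.82, -0.17, 0], 0], [[0.85, -0.173, 0], 0], [[0.85, -0.173, 0], 0], [[0.85, -0.173, 0], 0]]'

```text
time_s: 17.85
ee_pos: [0.5767, 0.1027, 0.1632]
eef_rot: [-3.141, 0.001, 1.191]
force: [-0.3, -0.1, -0.4]
grip_width: 0.0353
grip_force: 15.0
```

```bash
python3 - <<'E'
from w import *
# block seen again, and eyepiece in the hand
c=cam("wrist");p,d=camera("wrist");P=cloud(c,d);cv2.imwrite("pics/w5.png",p)
o=ctrl.get_obs()
k=(d>0)&(P[...,2]>.17)&(P[...,2]<.2)&(np.hypot(P[...,0]-o['ee_pos'][0],P[...,1]-o['ee_pos'][1])<.02);x=P[k]
print('eye',x.min(0),x.max(0))
c=cam("top");p,d=camera("top");P=cloud(c,d)
to([.5767,.1057,.163],68.4);to([.5767,.1057,.04],68.4)
E
```

```text
eye [0.5568 0.0872 0.1705] [0.5967 0.1226 0.2   ]
shift [ 0.0137 -0.006   0.0027] turn -0.0005 from [0.5768 0.1027 0.1635] [-3.1414  0.0002  1.1909]
shift [ 0.0139 -0.0059  0.6177] turn -0.0005 from [0.5768 0.1027 0.1635] [-3.1414  0.0002  1.1909]
```

View pics/w5.png

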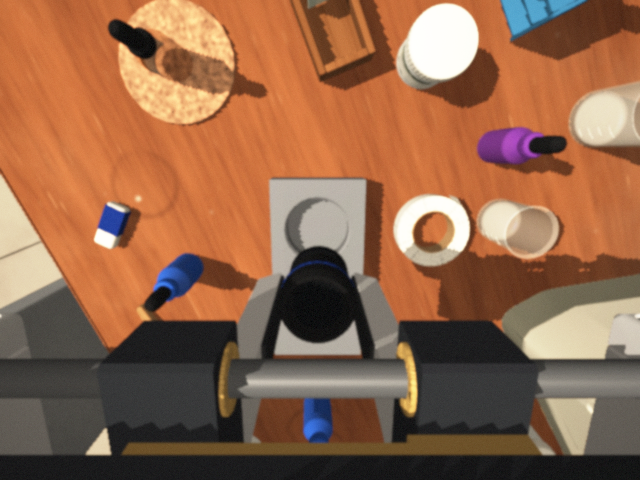

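The view shows the bottle upright on the mat at (170,60) and the eyepiece held upright at (320,290), lined up with the empty well at (318,225) beyond and below it. I'll lower it.

Request:
carry_out --motion '[[[0.007, -0.005, 0], 0], [[0.007, -0.005, 0.1], 0], [[0.007, -0.005, 0.22], 0], [[0.007, -0.005, 0.34], 0], [[0.007, -0.005, 0.44], 0], [[0.007, -0.005, 0.52], 0], [[0.007, -0.005, 0.57], 0], [[0.007, -0.005, 0.6], 0], [[0.007, -0.005, 0.615], 0], [[0.007, -0.005, 0.625], 0], [[0.007, -0.005, 0.625], 0]]'

```text
time_s: 19.05
ee_pos: [0.5766, 0.1058, 0.039]
eef_rot: [3.141, -0.0, 1.192]
force: [0.9, 0.3, -1.0]
grip_width: 0.0354
grip_force: 15.0
```

Request:
carry_out --motion '[[[0, 0, 0.004], 0], [[0, 0, 0.008], 0], [[0, 0, 0.012], 0], [[0, 0, 0.016], 0], [[0, 0, 0.016], 0], [[0, 0, 0.016], 0]]'

```text
time_s: 19.65
ee_pos: [0.5764, 0.1058, 0.0354]
eef_rot: [-3.142, -0.0, 1.193]
force: [-0.8, 0.8, -0.8]
grip_width: 0.0355
grip_force: 15.0
```

Request:
carry_out --motion '[[[0, 0, 0.002], 0], [[0, 0, 0.004], 0], [[0, 0, 0.004], 0], [[0, 0, 0.004], 0]]'

```text
time_s: 20.05
ee_pos: [0.5764, 0.1058, 0.0346]
eef_rot: [-3.142, 0.0, 1.192]
force: [0.4, -0.1, -1.5]
grip_width: 0.0353
grip_force: 15.0
```

Request:
carry_out --motion '[[[0, 0, 0.002], 0], [[0, 0, 0.004], 0], [[0, 0, 0.004], 0], [[0, 0, 0.004], 0]]'

```text
time_s: 20.45
ee_pos: [0.5764, 0.1058, 0.0339]
eef_rot: [3.142, 0.0, 1.193]
force: [0.5, 0.9, -0.3]
grip_width: 0.0353
grip_force: 15.0
```

Request:
carry_out --motion '[[[0, 0, 0.002], 0], [[0, 0, 0.003], 0], [[0, 0, 0.003], 0], [[0, 0, 0.003], 0]]'

```text
time_s: 20.85
ee_pos: [0.5766, 0.1058, 0.0335]
eef_rot: [3.141, -0.0, 1.192]
force: [-0.5, -0.7, 3.4]
grip_width: 0.0354
grip_force: 15.0
```

Contact shows at 3.4 N, at the expected height. I'll release and retreat.

Request:
carry_out --motion '[[[0, 0, 0], 0], [[0, 0, 0], 0], [[0, 0, 0], 0], [[0, 0, 0], 0], [[0, 0, 0], 0], [[0, 0, 0], 0], [[0, 0, 0], 0], [[0, 0, 0], 0]]' --hand -1

```text
time_s: 21.65
ee_pos: [0.5764, 0.1058, 0.0333]
eef_rot: [3.142, -0.0, 1.192]
force: [0.6, -0.1, 0.3]
grip_width: 0.0933
grip_force: 0.0
```

Request:
carry_out --motion '[[[0, 0, -0.1], 0], [[0, 0, -0.3], 0], [[0, 0, -0.5], 0], [[0, 0, -0.7], 0], [[0, 0, -0.85], 0], [[0, 0, -0.85], 0], [[-0.3, 0, -0.85], 0], [[-0.5, 0, -0.85], 0], [[-0.5, 0, -0.85], 0]]'

```text
time_s: 22.55
ee_pos: [0.5378, 0.009, 0.2026]
eef_rot: [-3.141, 0.001, 1.189]
force: [-0.2, 1.2, 0.3]
grip_width: 0.0941
grip_force: 0.0
```

```bash
python3 - <<'E'
from w import *
c,p,d,P=wrist("w6",.055,.07,.577,.106)
for z0,z1,a,b in((.03,.07,.577,.106),(.075,.12,.516,.283),(.012,.06,.516,.283)):
    k=(d>0)&(P[...,2]>z0)&(P[...,2]<z1)&(np.hypot(P[...,0]-a,P[...,1]-b)<.035);x=P[k]
    if len(x):print(len(x),cv2.minEnclosingCircle((x[:,:2]*1000).astype('float32')),x[:,2].max())
E
```

```text
w6 1566 ((576.6948852539062, 106.376953125), 18.41343116760254) [0.5584 0.0881 0.0552] [0.5951 0.1248 0.0657]
1600 ((576.570068359375, 106.1600570678711), 18.61127281188965) 0.06566839779565942
```

View pics/w6.png

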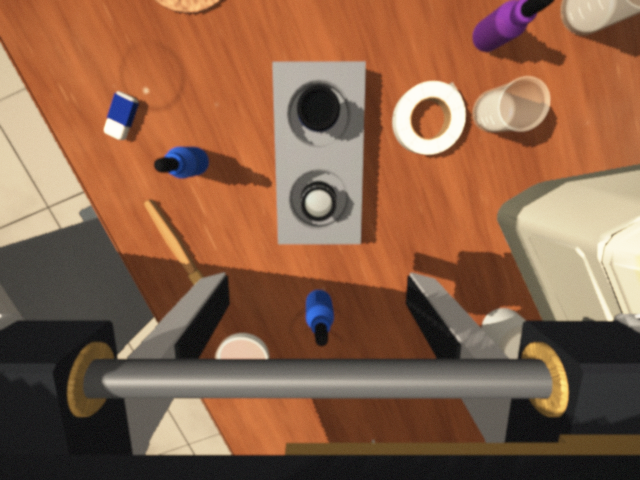

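The eyepiece stands upright in the freed well at (318,107), with the loupe untouched at (318,200). I'll hand in.

```bash
python3 -c "
from station import ctrl
print(ctrl.hand_in())"
```

```text
the job is handed in; nothing more can be done
None
```

The dropper bottle stands upright on the cork mat and the spare eyepiece stands in the freed well; I handed the job in at about 22.6 s of the 58 s allowed, and no verdict came back.

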